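Scan a filter cartridge at the test desk

TASK

Slide the black filter cartridge along its blue-railed guide, under the scanner's head, until it is fully home against the red stop. Only then squeeze the scanner's orange trigger fully in against its leaning grip, grip and trigger between the two fingers, hold it in for a good second and let go so that it springs right back. Keep the cartridge in the guide throughout, home at the end, and leave the mug, the jar and the small white instrument alone.

Things in the scene. Friction and masses are not known exactly. Their poses are not given: they have to be found in the camera images.
- station: Fixed scan station; place and yaw (within 0.3 rad) vary. Origin on the desk (z = 0), mid guide width. Axes at yaw 0: x away from the robot, y left along the guide, z up. In mm: floor plate top z = 8; two blue rails along y, inner faces x = -35 and +35, 8 wide, tops z = 22, from y = -125 to the open end at +200. It carries the stop, the post and the scanner.
- stop_face (a point): Point on the guide floor at the middle of the red stop's face: station (0, -125, 8) mm. The stop bar runs across the guide, 10 thick, its top at z = 36.
- post_top (a point): Top centre of the dark post, 22 mm diameter, that holds the scanner behind the guide: station (108, -60, 158) mm. Its foot plate (8 thick) reaches x = 155 between y = -105 and -15.
- cartridge: Loose filter cartridge: black box, 64 wide (x), 150 long (y), 34 tall mm, white pleats and a white label on top, 0.15 to 0.31 kg. Origin: centre of underside. Axes nearly the station's. Starts in the guide, 3 mm play each side, 80 to 130 mm short of the stop. Fully home: origin at station (0, -50, 8), its +y end face at y = +25. Slides freely, stays where left.
- scanner: Light grey hand scanner fixed upside down on the post. Origin on its head at station (60, -60, 134) mm. Own z runs up the grip to its free end, leaning 0.663 rad (38 deg) from vertical to the station's -x (the robot): z = station (-0.615, 0, 0.788). Own -x is the trigger side: station (-0.788, 0, -0.615). Own y = station y. Head: below own z = 35, 54 wide; lowest 70 above desk.
- grip_mid (a point): On the centre line of the scanner's grip at scanner own (0, 0, 55) mm = station (26, -60, 177); axes as the scanner's. A good height along the grip to squeeze at. The grip is a straight bar 32 deep (own x -16 to +16) and 26 wide (own y), its free end at own z = 82.
- trigger (a joint): Angle of the orange trigger, rad: 0 = at rest, standing out from the grip; 0.30 = fully in, on its stop. Hinged near the head at scanner own x = -17, z = 24 mm, axis along y. Sprung: about 2.5 N at the tip starts it, 6 N holds it fully in; let go, it springs back to 0.
- trigger_tip (a point): Centre of the trigger's round end, 36 mm from its hinge, 11 diameter; the trigger is a paddle 40 wide (along y). At rest at scanner own (-30, 0, 57) mm: grip and trigger together measure 52 across (own x -36 to +16). Fully in, at about own (-20, 0, 60): together 42 (own x -26 to +16), the middle 5 to the trigger side of the grip's centre line.
- mug: Bystander: loose blue ceramic mug, 76 diameter, 90 tall mm, handle at its +y; behind the guide (beyond it from the robot) or off its open end. Origin: centre of underside.
- jar: Bystander: loose white jar with yellow cap, 52 diameter, 75 tall mm; behind the guide or off its open end. Origin: centre of underside.
- counter: Bystander: loose small white instrument, 75 by 55 by 50 tall mm, standing beyond the red stop. Origin: centre of underside.
Things that resemble listed ones, but are neither listed nor needed, are in the scene too. Of the things like the cartridge, leave any that is yellow; of the rest the smaller one is meant.

How it is judged (in metres and radians):
On the way, in this order (a step that is already met when the one before it is completed fails the run):
1. the cartridge is home: within 8 mm of the red stop, in the guide, the trigger not yet pulled (y of cartridge in the frame of station below -0.042 m and x of cartridge in the frame of station between -0.006 and 0.006 m and z of cartridge in the frame of station below 0.014 m and value of joint trigger below 0.06 rad), for 0.2 s.
2. with the cartridge home, the trigger is squeezed in past 0.24 rad with the fingers also bearing on the scanner's grip, for 0.6 s (y of cartridge in the frame of station below -0.042 m and value of joint trigger above 0.24 rad and contact force between the fingers and scanner above 1 N), for 0.6 s.
At the end, for the whole second after the job is handed in: The trigger has sprung back (under 0.05 rad) and the cartridge lies still in the guide, within 8 mm of the red stop (its origin at station y below -42 mm, x within 6 mm, underside less than 6 mm above the guide floor) (y of cartridge in the frame of station below -0.042 m and x of cartridge in the frame of station between -0.006 and 0.006 m and z of cartridge in the frame of station below 0.014 m and value of joint trigger below 0.05 rad and linear speed of cartridge below 0.02 m/s); the robot touches nothing.
It fails at once if the trigger is pulled (past 0.15 rad) while the cartridge is not home (value of joint trigger above 0.15 rad and not (y of cartridge in the frame of station below -0.042 m)).
It fails at once if the cartridge is lifted out of the guide (its underside more than 20 mm above the guide floor) (z of cartridge in the frame of station above 0.028 m).
It fails at once if the mug, jar or instrument is shifted by more than 25 mm (distance of any of mug, jar, counter from where it was at the start of the episode above 0.025 m).
It also fails if it takes over 51 s, if anything falls off the work surface, if the arm or the gripper's body presses on something with over 40 N, if the wrist force passes 120 N, or if a joint passes its speed limit or range.

ROBOT

A 7-joint arm with a two-finger parallel gripper is mounted at the origin on the work surface. World frame = base frame: x ahead of the robot, y to its left, z up, the work surface at z = 0. Lengths are in mm, angles in rad, forces in N, time in s.
With the tool pointing down it reaches from about 425 to 800 mm from the base axis. Payload 8.3 kg.
Tool frame: the origin (TCP) lies on the centre line of the jaws, within the pads' length; the fingertips stand 8 mm ahead of it and the grasp point (between the pads) lies 11 mm behind it; z points along the fingers, y is the line along which they close (so a half turn about z gives the same grasp; the last joint's range is limited). The gripper opens to 85 mm and grips with 20 to 120 N. Pads are 22 mm wide; open, the fingers measure 114 mm over their backs; the gripper's body (76 mm by 85 mm) begins 54 mm behind the grasp point. The pads swing forward as they close: fully open they stand 13 mm farther back than shut.
Start: joints at [1.274, 0.383, 0.016, 1.37, -0.006, 1.388, -0.046], TCP at [144.836, -607.969, 239.279] pointing down, gripper open.
Joint ranges: [-2.95, 2.95], [-0.25, 2.06], [-1.52, 1.56], [0.18, 2.33], [-1.44, 4.58], [0.02, 2.06], [-3.01, 3.01]. Speed limits (rad/s): [2.39, 2.39, 3.01, 3.01, 3.14, 3.14, 3.14].

INTERFACE

Orientations are given as a unit quaternion [x, y, z, w].
In Python, from plant import robot gives the robot as it stands.
- The arm moves only by the shell command python3 -m jog 'ROWS' [FORCE]. ROWS is JSON, a list of rows, each a list of 3 entries, a list of its own where there are three numbers: the shift along the tool's x, y, z normalised to -1 to 1, where 1 is 500 mm, then the turn, a rotation vector about the tool's x, y, z normalised to -1 to 1, where 1 is 45 degrees, then the opening, from -1 (shut) to 1 (fully open). A call has 1 to 20 rows; each row is the pose to reach, as a shift and turn from the pose commanded when the call began, along the tool's axes at that moment; what a row does not reach only later rows make up. A row lasts 1/12 s, in which the tool goes at most 41.7 mm and 7.16 degrees, less where a joint would pass 70% of its speed; a pose out of reach is approached as far as the arm can. A call with a number of a shift or a turn outside -1 to 1 is refused whole. A call with a gripper value outside its range is refused whole. The fingers move at their own pace and stop on an object; FORCE is the grip in N (left out, the last holds). Time passes only in rows, so rows that repeat a pose let the fingers close. It gives the time, the measured TCP pose, the force, the opening and the grip force at its end, in the units of the state.
- robot.get_state(): the state, without advancing time (a new reading comes with each control period).
- robot.snapshot(name): name is "side" or "top" or "wrist"; returns a dict with "image" (384x512x3 uint8, red, green, blue), "fx", "fy", "cx", "cy" (pixels), "rvec" (rotation vector, rad) and "tvec" (3), from world to camera coordinates, as OpenCV has them. Camera axes: x right, y down, z forward; pixel columns grow to the right and rows downward; lengths in mm; the calibration is good to about 2 mm. The wrist camera is an equidistant fisheye: a pixel r from the principal point sees the ray r / f radians off the axis. A picture is of the moment at which its call begins. There is no depth.
- robot.hand_in(): hands the job in; it is judged then, once.
The state is a dict: "time": time; "joint_pos": joint angles; "qvel": joint speeds; "joint_torque": joint torques, N m; "ee_pos": TCP position; "orientation": TCP orientation; "ft_force": force on the tool from outside, world axes, zero at the start; "wrist_torque": the same for the moment, N m; "gripper_width": opening from 0.0 (shut) to 1.0 (fully open); "grip_force": force on a finger pad.
Only numpy, scipy, OpenCV 4.12 (cv2) and the standard library are available. Lean on these libraries where they do the work, as an engineer would, in place of code of your own. Each camera call takes 0.05 s, during which the arm holds its last target. There are 200 camera calls.

## Working session

There is one attempt and no reset: what is moved stays moved. The work goes in short steps, Python scripts to look and compute and a shell command to move; the robot and the scene stay as the last step left them, time stands still between calls to the robot, and variables do not carry over. Pictures are saved under pics/ and viewed, at most 10 in all, crops included, and the job is handed in when it is done.

```bash
mkdir -p pics; ls
cat > h.py <<'E'
import numpy as np, cv2, json
from scipy.spatial.transform import Rotation as R
from plant import robot
def snap(n,f):
    s=robot.snapshot(n); cv2.imwrite(f'pics/{f}.png',s['image'][:,:,::-1])
    d={k:np.array(s[k]).tolist() for k in('fx','fy','cx','cy','rvec','tvec')}; d['name']=n
    json.dump(d,open(f'pics/{f}.json','w')); return s['image']
def ray(f,u,v):
    d=json.load(open(f'pics/{f}.json')); M=R.from_rotvec(d['rvec']).as_matrix(); t=np.array(d['tvec'])
    x=(u-d['cx'])/d['fx']; y=(v-d['cy'])/d['fy']
    if d['name']=='wrist':
        r=np.hypot(x,y); k=np.sin(r)/max(r,1e-9); c=np.array([x*k,y*k,np.cos(r)])
    else: c=np.array([x,y,1.])
    w=M.T@c; return -M.T@t, w/np.linalg.norm(w)
def onz(f,u,v,z):
    o,w=ray(f,u,v); return o+w*(z-o[2])/w[2]
def tri(rs):
    A=np.zeros((3,3));b=np.zeros(3)
    for o,w in rs:
        P=np.eye(3)-np.outer(w,w);A+=P;b+=P@o
    p=np.linalg.solve(A,b); return p,[np.linalg.norm((np.eye(3)-np.outer(w,w))@(p-o)) for o,w in rs]
def proj(f,p):
    d=json.load(open(f'pics/{f}.json')); c=R.from_rotvec(d['rvec']).as_matrix()@np.array(p)+np.array(d['tvec'])
    if d['name']=='wrist':
        th=np.arctan2(np.hypot(c[0],c[1]),c[2]); q=c[:2]/np.hypot(c[0],c[1])*th
    else: q=c[:2]/c[2]
    return q[0]*d['fx']+d['cx'],q[1]*d['fy']+d['cy']
E
python3 - <<'E'
from h import *
a=snap('top','top0');b=snap('side','side0');snap('wrist','wrist0')
cv2.imwrite('pics/ts0.png',cv2.resize(np.vstack([a,b])[:,:,::-1],None,fx=.78,fy=.78))
print(robot.get_state())
for n in('top0','side0','wrist0'):print(json.load(open(f'pics/{n}.json')), ray(n,256,192))
E
```

```text
pics
{'time': 0.15, 'joint_pos': array([ 1.27410369,  0.38406964,  0.01636895,  1.3708936 , -0.00631054,
        1.38821086, -0.04650959]), 'qvel': array([ 0.0010633 , -0.00166017,  0.00010419, -0.00347377, -0.00014768,
       -0.00014818,  0.00074176]), 'joint_torque': array([ 1.49111798e-03, -6.28151608e+01,  8.45321752e-01, -3.72166264e+01,
        1.67157850e-02,  1.09964536e-02, -1.49249837e-05]), 'ee_pos': array([ 144.75333542, -607.6202478 ,  238.5018488 ]), 'orientation': array([ 9.93171698e-01,  1.16659296e-01, -8.96937047e-05, -7.61248862e-04]), 'ft_force': array([ 0.21485422, -0.04163932,  0.40466067]), 'wrist_torque': array([-0.01317527, -0.00029286, -0.05085613]), 'grip_force': 0.0, 'gripper_width': 0.9997401810679407}
{'fx': 415.64298725773943, 'fy': 415.64298725773943, 'cx': 260.59159848050194, 'cy': 195.31117924890873, 'rvec': [2.1874532383650602, -2.205293520219699, 0.06460625333163904], 'tvec': [92.48658897526238, 483.421752134642, 1202.4914020222534], 'name': 'top'} (array([ 418.60461906,   94.6914212 , 1226.39293832]), array([ 0.06197764,  0.00593476, -0.99805989]))
{'fx': 346.9404501011387, 'fy': 346.9404501011387, 'cx': 256.8045054255139, 'cy': 192.11012894193067, 'rvec': [0.6350119309514713, -2.4254965915915485, 1.4286419040639189], 'tvec': [478.781285752351, 189.884502083503, 933.761134286158], 'name': 'side'} (array([ 64.09232581, 866.4507745 , 618.34677063]), array([ 0.42917657, -0.76199475, -0.48494482]))
{'fx': 297.3186396354542, 'fy': 297.3186396354542, 'cx': 256.244328752186, 'cy': 188.833895656562, 'rvec': [-2.279828037346284, 1.8004047299593133, 0.2635865393925032], 'tvec': [-623.2791881767473, -38.9254646698026, 378.79396097844955], 'name': 'wrist'} (array([ 212.91585984, -590.77716545,  372.9962205 ]), array([-0.28708023, -0.06552799, -0.95566261]))
```

View pics/top0.png

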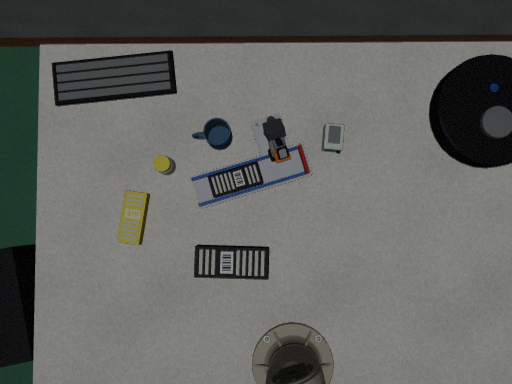

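View pics/side0.png

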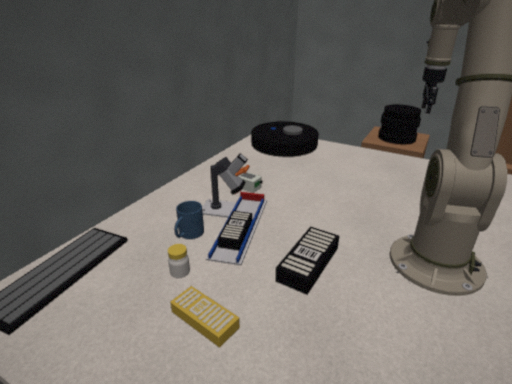

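Top view: the candidates are a small black cartridge in the guide (236,180), a larger black one (232,262) and a yellow one (132,217). I choose (236,180), the smaller of the non-yellow ones. The red stop is at (305,160), the scanner at (278,140), the mug at (216,134), the jar at (163,164) and the instrument at (334,137).

```bash
cat > m.py <<'E'
from h import *
def masks(f):
    im=cv2.imread(f'pics/{f}.png'); h=cv2.cvtColor(im,cv2.COLOR_BGR2HSV); H,S,V=[h[:,:,i].astype(int) for i in range(3)]
    return dict(blue=(H>105)&(H<125)&(S>130)&(V>70), red=((H<5)|(H>172))&(S>150)&(V>60), orange=(H>5)&(H<20)&(S>150)&(V>90),
      white=(S<50)&(V>150), yellow=(H>21)&(H<33)&(S>120))
if __name__=='__main__':
    for f in('top0','side0'):
        for k,m in masks(f).items():
            if k=='white':continue
            n,l,st,c=cv2.connectedComponentsWithStats(m.astype('uint8'),connectivity=8)
            for i in range(1,n):
                if st[i,4]>12: print(f,k,st[i],c[i].round(1))
E
python3 m.py
python3 - <<'E'
from h import *
a=cv2.imread('pics/top0.png')[105:215,120:350];b=cv2.imread('pics/side0.png')[130:280,150:290]
cv2.imwrite('pics/crop0.png',np.hstack([cv2.resize(a,None,fx=2,fy=2,interpolation=2)[:220],cv2.resize(b,(300,220))]))
E
```

```text
top0 blue [490  84   8   8  50] [493.6  87.4]
top0 blue [288 147  10   4  22] [292.6 148.4]
top0 blue [191 155  78  25 188] [229.9 167.3]
top0 blue [199 172 107  34 246] [251.8 188.5]
top0 red [298 145  11  28  93] [303.2 158.5]
top0 orange [272 150  19  13  60] [279.1 157. ]
top0 yellow [154 156  17  16 218] [161.9 163.2]
top0 yellow [117 190  33  55 708] [134.5 216.9]
side0 blue [233 197   8  14  26] [236.8 204. ]
side0 blue [237 200  26  61 168] [248.1 232.8]
side0 blue [209 240   9  17  40] [212.9 248.2]
side0 red [241 192  23   8 126] [251.4 195.9]
side0 orange [236 166  13  10  49] [242.  170.2]
side0 yellow [168 244  18  15 225] [176.8 251.2]
side0 yellow [ 171  287   68   60 1159] [205.9 320. ]
```

View pics/crop0.png

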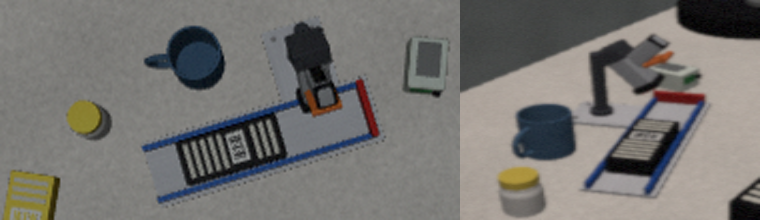

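The crop confirms the choice: the small black cartridge with white pleats and label lies between the blue rails, short of the red stop.

```bash
cat > st.py <<'E'
from h import *; from m import masks
M=masks('top0')
def pts(mask,z,box):
    v,u=np.nonzero(mask); k=(u>=box[0])&(u<=box[1])&(v>=box[2])&(v<=box[3])
    return np.array([onz('top0',a,b,z) for a,b in zip(u[k],v[k])])
n,l,s,c=cv2.connectedComponentsWithStats(M['blue'].astype('uint8'),connectivity=8)
id={}
A=pts((l==3)|(l==2),22,(188,300,140,210)); B=pts(l==4,22,(188,310,140,210))
L=[]
for P in(A,B):
    vx,vy,x0,y0=cv2.fitLine(P[:,:2].astype('float32'),cv2.DIST_HUBER,0,.01,.01).ravel()
    d=np.array([vx,vy])*np.sign(vy);L.append((d,np.array([x0,y0]))); print('ang',np.arctan2(-d[0],d[1]),x0,y0)
dy=(L[0][0]+L[1][0]);dy/=np.linalg.norm(dy);dx=np.array([dy[1],-dy[0]])
print('gap',dx@(L[0][1]-L[1][1]))
mid=(dx@L[0][1]+dx@L[1][1])/2
r=pts(M['red'],36,(290,315,140,180))[:,:2]@dy
print('red',r.min(),r.max(),r.mean())
ends=[(P[:,:2]@dy).max() for P in(A,B)];print('ends',ends)
y0=r.mean()+130; yaw=np.arctan2(-dy[0],dy[1])
o=dx*mid+dy*y0; print('origin',o,'yaw',yaw,'y0 from ends',np.mean(ends)-200)
# red height by two views (centroids)
print('red tri',tri([ray('top0',303.2,158.5),ray('side0',251.4,195.9)]))
p,_=tri([ray('top0',279.1,157),ray('side0',242,170.2)]);print('orange tri',p, dx@(p[:2]-o),dy@(p[:2]-o),_)
for u,v in((210,182),(262,182)): pass
json.dump(dict(o=o.tolist(),yaw=float(yaw)),open('st.json','w'))
def W(x,y,z): return np.r_[o+dx*x+dy*y,z]
for q in((0,-125,36),(0,200,8),(108,-60,158),(26,-60,177),(60,-60,134)):
    print(q,W(*q).round(1),np.round(proj('top0',W(*q)),1),np.round(proj('side0',W(*q)),1))
# cartridge end face from white pleats
wm=M['white'].copy();wm[:,:205]=0;wm[:,268:]=0;wm[:160]=0;wm[205:]=0
w=pts(wm,42,(0,512,0,384));rel=w[:,:2]-o
print('cart white x',np.percentile(rel@dx,[1,50,99]),'y',np.percentile(rel@dy,[1,50,99]))
E
python3 st.py
```

```text
Traceback (most recent call last):
  File "st.py", line 11, in <module>
    vx,vy,x0,y0=cv2.fitLine(P[:,:2].astype('float32'),cv2.DIST_HUBER,0,.01,.01).ravel()
                            ~^^^^^^
IndexError: too many indices for array: array is 1-dimensional, but 2 were indexed
```

```bash
python3 - <<'E'
s=open('st.py').read()
s=s.replace("id={}\n","I=lambda x,y:int(np.argmin(np.hypot(c[:,0]-x,c[:,1]-y)))\n").replace("(l==3)|(l==2)","(l==I(230,167.3))|(l==I(292.6,148.4))").replace("l==4,","l==I(251.8,188.5),")
open('st.py','w').write(s)
E
python3 st.py
```

```text
ang 0.28771505 571.7716 157.85535
ang 0.2882814 503.6462 114.11644
gap 77.74292
red -205.40046895505628 -196.25413566781017 -200.77879103648934
ends [np.float64(126.3244566825642), np.float64(126.4132250549427)]
origin [551.4665201   89.54408357] yaw 0.28799823 y0 from ends -73.63115913124655
red tri (array([590.34514062, -36.23654176,  23.51294391]), [np.float64(0.3933810621341264), np.float64(0.3933810621339957)])
orange tri [576.75031661  41.28567784 157.01557437] 10.535466387621476 -53.452297378238825 [np.float64(1.5783637689587233), np.float64(1.5783637689585523)]
(0, -125, 36) [587.  -30.3  36. ] [301.6 158.9] [251.5 193.7]
(0, 200, 8) [494.7 281.3   8. ] [194.9 192.4] [223.  260.9]
(108, -60, 158) [672.1  62.7 158. ] [270.2 120.1] [213.2 166.1]
(26, -60, 177) [593.4  39.4 177. ] [279.9 148.8] [238.1 163. ]
(60, -60, 134) [626.   49.1 134. ] [275.3 139.3] [228.1 174.5]Traceback (most recent call last):
  File "st.py", line 31, in <module>
    w=pts(wm,42,(0,512,0,384));rel=w[:,:2]-o
                                   ~^^^^^^
IndexError: too many indices for array: array is 1-dimensional, but 2 were indexed
```

Station: origin (551.5, 89.5), yaw 0.288. The rail gap checks: 77.7 mm measured, 78 expected. Next I bring the wrist camera over the guide's open end for a second, closer measurement.

```bash
cat > go.py <<'E'
from h import *
S=json.load(open('st.json')); o=np.array(S['o']);yaw=S['yaw']
Rs=R.from_euler('z',yaw)
def W(x,y,z): return Rs.apply([x,y,z])+np.r_[o,0]
def inst(p): return Rs.inv().apply(np.array(p)-np.r_[o,0])
DOWN=np.array([[0,1,0],[1,0,0],[0,0,-1.]]) # tool x=st y, y=st x
def Rt(tilt=0): return Rs*R.from_matrix(DOWN)*R.from_rotvec([tilt,0,0])
def plan(p,rot):
    s=robot.get_state();q=R.from_quat(s['orientation'])
    d=q.inv().apply(np.array(p)-s['ee_pos'])/500; t=(q.inv()*rot).as_rotvec()/(np.pi/4)
    print('shift',d.round(4),'turn',t.round(4),'t',round(s['time'],2),'st',inst(s['ee_pos']).round(1))
E
python3 - <<'E'
from go import *
plan([500,-300,300],Rt()); plan(W(0,200,300),Rt())
E
```

```text
shift [ 0.8337 -0.434  -0.1223] turn [-1.5000e-03 -1.6000e-03 -2.0689e+00] t 0.15 st [-588.  -552.9  238.5]
shift [ 1.0927 -1.5675 -0.1206] turn [-1.5000e-03 -1.6000e-03 -2.0689e+00] t 0.15 st [-588.  -552.9  238.5]
```

```bash
python3 -m jog '[[[0.834,-0.434,-0.12],[0,0,-1],1],[[0.834,-0.434,-0.12],[0,0,-1],1],[[0.834,-0.434,-0.12],[0,0,-1],1],[[0.834,-0.434,-0.12],[0,0,-1],1],[[0.834,-0.434,-0.12],[0,0,-1],1],[[0.834,-0.434,-0.12],[0,0,-1],1],[[0.834,-0.434,-0.12],[0,0,-1],1],[[0.834,-0.434,-0.12],[0,0,-1],1],[[0.834,-0.434,-0.12],[0,0,-1],1],[[0.834,-0.434,-0.12],[0,0,-1],1],[[0.834,-0.434,-0.12],[0,0,-1],1],[[0.834,-0.434,-0.12],[0,0,-1],1],[[0.834,-0.434,-0.12],[0,0,-1],1]]'
python3 -c "
from go import *
plan(W(0,200,300),Rt())"
```

```text
time: 1.23
ee_pos: [504.1, -294.7, 299.5]
orientation: [0.871, 0.492, 0.001, -0.001]
ft_force: [-0.5, -0.4, -0.5]
gripper_width: 1.002
grip_force: 0.0
shift [ 0.9768 -0.6111  0.0017] turn [ 0.002  -0.0034 -1.0576] t 1.23 st [-154.5 -355.   299.5]
```

```bash
python3 -m jog '[[[0.977,-0.611,0],[0,0,-1],1],[[0.977,-0.611,0],[0,0,-1],1],[[0.977,-0.611,0],[0,0,-1],1],[[0.977,-0.611,0],[0,0,-1],1],[[0.977,-0.611,0],[0,0,-1],1],[[0.977,-0.611,0],[0,0,-1],1],[[0.977,-0.611,0],[0,0,-1],1],[[0.977,-0.611,0],[0,0,-1],1],[[0.977,-0.611,0],[0,0,-1],1],[[0.977,-0.611,0],[0,0,-1],1],[[0.977,-0.611,0],[0,0,-1],1],[[0.977,-0.611,0],[0,0,-1],1],[[0.977,-0.611,0],[0,0,-1],1],[[0.977,-0.611,0],[0,0,-1],1],[[0.977,-0.611,0],[0,0,-1],1],[[0.977,-0.611,0],[0,0,-1],1]]'
python3 -c "
from go import *
snap('wrist','wrist1')
plan(W(0,200,300),Rt())
for q in((0,-125,36),(0,200,8),(108,-60,158),(26,-60,177),(-39,200,22),(39,200,22),(-39,-125,22),(39,-125,22)): print(q,np.round(proj('wrist1',W(*q)),1))
"
```

```text
time: 2.57
ee_pos: [495.0, 277.9, 298.7]
orientation: [0.618, 0.786, -0.0, -0.001]
ft_force: [-0.3, -0.2, -1.3]
gripper_width: 0.996
grip_force: 0.0
shift [ 0.0113  0.0001 -0.0026] turn [-0.0013  0.0005 -0.0676] t 2.62 st [ -0.4 194.4 298.7]
(0, -125, 36) [266.9 335.9]
(0, 200, 8) [258.4 151.8]
(108, -60, 158) [345.3 356.4]
(26, -60, 177) [288.  372.8]
(-39, 200, 22) [230.7 154.8]
(39, 200, 22) [286.2 152.1]
(-39, -125, 22) [245.6 331.5]
(39, -125, 22) [287.8 329.6]
```

View pics/wrist1.png

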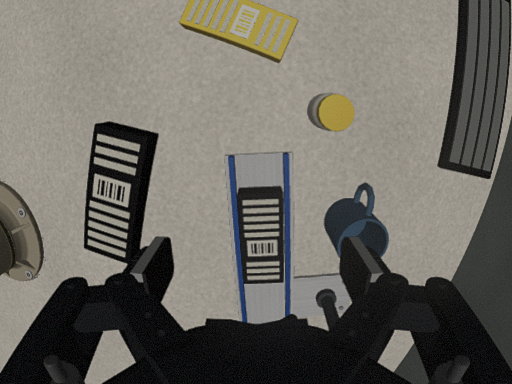

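Wrist view: the cartridge lies between the rails, with its +y end at about (261,187) and its -y end at about (264,283). The rail ends are at (232,155) and (289,152), within 3 px of prediction. The mug is at (355,230), the jar cap at (335,112) and the post foot at (325,297).

Run:
```python
from go import *; from m import masks
b=masks('wrist1')['blue']; im=cv2.imread('pics/wrist1.png')
for lo,hi in((225,248),(280,296)):
    v,u=np.nonzero(b); k=(u>=lo)&(u<=hi)&(v>150)&(v<300)
    P=np.array([inst(onz('wrist1',x,y,22)) for x,y in zip(u[k],v[k])])
    f=np.polyfit(P[:,1],P[:,0],1); print('rail x at y=0,slope',f[1],f[0],'ymax',P[:,1].max())
# cartridge black top, by dark mask between rails
g=cv2.cvtColor(im,cv2.COLOR_BGR2GRAY); d=(g<45).astype('uint8'); d[:150]=0; d[:, :234]=0; d[:,290:]=0; d[300:]=0
n,l,s,c=cv2.connectedComponentsWithStats(d); i=1+np.argmax(s[1:,4]); print(s[i],c[i])
ct=max(cv2.findContours((l==i).astype('uint8'),0,2)[0],key=cv2.contourArea); q=cv2.boxPoints(cv2.minAreaRect(ct))
for p in q: print(p,inst(onz('wrist1',*p,42)).round(1))
# top view, dark component
t=cv2.imread('pics/top0.png'); g=cv2.cvtColor(t,cv2.COLOR_BGR2GRAY); d=(g<45).astype('uint8'); d=cv2.morphologyEx(d,3,np.ones((3,3)));m=np.zeros_like(d); m[160:200,205:266]=1; d*=m
ct=max(cv2.findContours(d,0,2)[0],key=cv2.contourArea); r=cv2.minAreaRect(ct)
for p in cv2.boxPoints(r): print('top',p,inst(onz('top0',*p,42)).round(1))
# end heights across views: midpoints of +y ends
qt=cv2.boxPoints(r); a=qt[np.argsort(qt[:,0])][:2].mean(0); e=q[np.argsort(q[:,1])][:2].mean(0)
p,res=tri([ray('top0',*a),ray('wrist1',*e)]);print('end tri',inst(p),res)
```

```text
rail x at y=0,slope -39.441623394731295 0.0007410949034772242 ymax 198.28462105484158
rail x at y=0,slope 37.962517901827646 -0.0014296995092405273 ymax 197.47540452161593
[ 236  187   47   97 1885] [259.66206897 229.04137931]
[235.69127 187.97345] [-33.5 157.   42. ]
[281.5465  186.20978] [ 29.5 156.4  42. ]
[285.21564 281.60712] [32.6  0.2 42. ]
[239.36041 283.3708 ] [-39.7   0.6  42. ]
top [207.0826  175.27525] [ 33.2 148.4  42. ]
top [256.4404  160.46791] [32.9  0.9 42. ]
top [263.34863 183.49544] [-36.2   1.3  42. ]
top [213.99084 198.30278] [-35.7 148.3  42. ]
end tri [ -0.68945193 150.53903023  22.32539363] [np.float64(1.5281067383259341), np.float64(1.528106738325839)]
```

```bash
python3 -m jog '[[[0,0,0.545],[0,0,-0.068],-1],[[0,0,0.545],[0,0,-0.068],-1],[[0,0,0.545],[0,0,-0.068],-1],[[0,0,0.545],[0,0,-0.068],-1],[[0,0,0.545],[0,0,-0.068],-1],[[0,0,0.545],[0,0,-0.068],-1],[[0,0,0.545],[0,0,-0.068],-1],[[0,0,0.545],[0,0,-0.068],-1],[[0,0,0.545],[0,0,-0.068],-1]]' 30
python3 -c "
from go import *
plan(W(0,36,26),Rt())"
```

```text
time: 3.37
ee_pos: [496.2, 273.6, 26.3]
orientation: [0.6, 0.8, -0.001, -0.0]
ft_force: [0.3, -0.1, 0.5]
gripper_width: 0.0
grip_force: 0.0
shift [-0.3124  0.0025  0.001 ] turn [-0.003   0.0014 -0.0043] t 3.37 st [ -0.7 192.2  26.3]
```

```bash
python3 -m jog '[[[-0.02,0.001,0],[0,0,0],-1],[[-0.04,0.001,0],[0,0,0],-1],[[-0.055,0.001,0],[0,0,0],-1],[[-0.07,0.001,0],[0,0,0],-1],[[-0.085,0.001,0],[0,0,0],-1],[[-0.1,0.001,0],[0,0,0],-1],[[-0.115,0.001,0],[0,0,0],-1],[[-0.13,0.001,0],[0,0,0],-1],[[-0.145,0.001,0],[0,0,0],-1],[[-0.16,0.001,0],[0,0,0],-1],[[-0.175,0.001,0],[0,0,0],-1],[[-0.19,0.001,0],[0,0,0],-1],[[-0.205,0.001,0],[0,0,0],-1],[[-0.22,0.001,0],[0,0,0],-1],[[-0.235,0.001,0],[0,0,0],-1],[[-0.25,0.001,0],[0,0,0],-1],[[-0.265,0.001,0],[0,0,0],-1],[[-0.275,0.001,0],[0,0,0],-1],[[-0.285,0.001,0],[0,0,0],-1],[[-0.29,0.001,0],[0,0,0],-1]]'
python3 -c "
from go import *
plan(W(0,36,26),Rt());print(robot.get_state()['ft_force'])
snap('wrist','wrist2');snap('top','top2')"
```

```text
time: 5.03
ee_pos: [537.8, 136.0, 26.7]
orientation: [0.599, 0.801, -0.0, 0.0]
ft_force: [-0.3, 1.3, 1.2]
gripper_width: 0.001
grip_force: 0.8
shift [-0.0248 -0.0001  0.0015] turn [-0.0002  0.0003 -0.002 ] t 5.03 st [ 0.1 48.4 26.7]
[-0.28748316  1.3308926   1.15453532]
```

View pics/wrist2.png

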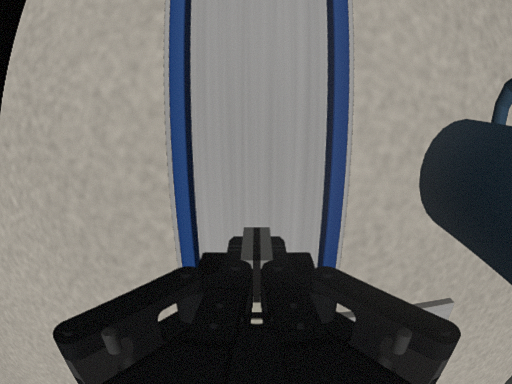

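The fingers (257,245) stand centred between the rails, with the cartridge hidden behind them and the mug (470,180) clear. I keep pushing slowly until the stop resists.

```bash
python3 -m jog '[[[-0.004,0,0],[0,0,0],-1],[[-0.008,0,0],[0,0,0],-1],[[-0.012,0,0],[0,0,0],-1],[[-0.016,0,0],[0,0,0],-1],[[-0.018,0,0],[0,0,0],-1],[[-0.02,0,0],[0,0,0],-1],[[-0.02,0,0],[0,0,0],-1]]'; python3 -m jog '[[[-0.002,0,0],[0,0,0],-1],[[-0.004,0,0],[0,0,0],-1],[[-0.006,0,0],[0,0,0],-1],[[-0.006,0,0],[0,0,0],-1]]'
python3 -c "
from go import *
plan(W(0,36,26),Rt());print(robot.get_state()['ft_force'])"
```

```text
time: 5.72
ee_pos: [540.5, 127.1, 26.8]
orientation: [0.599, 0.801, -0.0, 0.0]
ft_force: [-0.3, -0.1, 0.2]
gripper_width: 0.002
grip_force: 0.0
time: 6.05
ee_pos: [541.3, 124.3, 26.9]
orientation: [0.599, 0.801, 0.0, 0.0]
ft_force: [0.2, 1.2, -0.1]
gripper_width: 0.001
grip_force: 0.2
shift [-0.0005 -0.0003  0.0017] turn [ 0.0001  0.0001 -0.0011] t 6.05 st [ 0.1 36.3 26.9]
[ 0.23703847  1.15262881 -0.1482576 ]
```

```bash
python3 -m jog '[[[-0.002,0,0],[0,0,0],-1],[[-0.004,0,0],[0,0,0],-1],[[-0.006,0,0],[0,0,0],-1],[[-0.006,0,0],[0,0,0],-1]]';  python3 -m jog '[[[-0.002,0,0],[0,0,0],-1],[[-0.004,0,0],[0,0,0],-1],[[-0.006,0,0],[0,0,0],-1],[[-0.006,0,0],[0,0,0],-1]]'
python3 -c "
from go import *
plan(W(0,36,26),Rt());snap('side','side2')"
```

```text
time: 6.38
ee_pos: [542.2, 121.4, 26.9]
orientation: [0.599, 0.801, 0.0, 0.0]
ft_force: [0.4, -0.1, -0.1]
gripper_width: 0.001
grip_force: 0.2
time: 6.72
ee_pos: [542.3, 121.0, 26.9]
orientation: [0.598, 0.802, 0.001, -0.001]
ft_force: [-1.9, 7.1, 0.3]
gripper_width: 0.003
grip_force: 3.6
shift [ 0.0064 -0.0002  0.0019] turn [ 0.0003 -0.0035  0.0016] t 6.72 st [ 0.1 32.8 26.9]
```

The push stalled with 7 N at station y ≈ 33, so the cartridge is against the stop. I back off, rise and look.

```bash
python3 -m jog '[[[0.04,0,0],[0,0,0],-1],[[0.12,0,0],[0,0,0],-1],[[0.14,0,-0.05],[0,0,0],-1],[[0.14,0,-0.5],[0,0,0],0],[[0.14,0,-0.5],[0,0,0],1],[[0.14,0,-0.5],[0,0,0],1],[[0.14,0,-0.5],[0,0,0],1],[[0.14,0,-0.5],[0,0,0],1],[[0.14,0,-0.5],[0,0,0],1],[[0.14,0,-0.5],[0,0,0],1],[[0.14,0,-0.5],[0,0,0],1]]'
python3 - <<'E'
import json
S=json.load(open('st.json'))
import numpy as np
y=S['yaw'];S['o']=(np.array(S['o'])-0.7*np.array([np.cos(y),np.sin(y)])-2*np.array([-np.sin(y),np.cos(y)])).tolist();json.dump(S,open('st.json','w'))
from go import *
open('go.py','a').write('''
def own(x,y,z): return W(60+.788*x-.615*z,-60+y,134+.615*x+.788*z)
''')
E
python3 - <<'E'
from go import *
snap('top','top3');snap('side','side3')
plan(own(-5,0,159),Rt(-.663))
from m import masks
for f in('top3','side3'):
    m=masks(f)['orange']; v,u=np.nonzero(m); k=(v<185)&(u>200)&(u<300);print(f,u[k].mean(),v[k].mean(),k.sum())
a=cv2.imread('pics/top3.png')[105:215,180:340];b=cv2.imread('pics/side3.png')[130:280,150:290]
cv2.imwrite('pics/crop3.png',np.hstack([cv2.resize(a,(640//2*1+80,275),interpolation=2),cv2.resize(b,(300,275))]))
E
```

```text
time: 7.68
ee_pos: [523.7, 185.8, 278.0]
orientation: [0.599, 0.801, 0.001, 0.001]
ft_force: [-0.2, -1.0, -1.7]
gripper_width: 0.999
grip_force: 0.0
shift [-0.3238 -0.0837  0.0391] turn [-0.8464  0.0011 -0.0014] t 7.78 st [  0.4 101.9 275.6]
top3 279.4029850746269 157.22388059701493 67
side3 241.89583333333334 170.14583333333334 48
```

View pics/crop3.png

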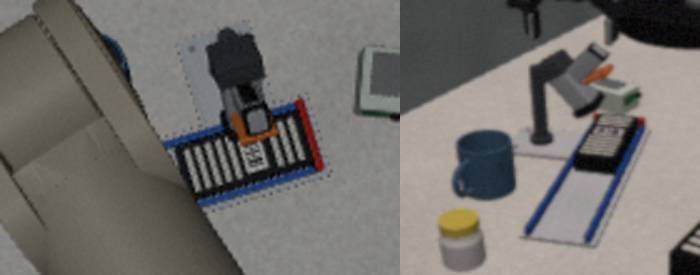

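The side crop shows the cartridge in the guide against the red stop, about (605,140) in the crop, with the trigger (600,73) at rest. I tilt 38° and move above the grip's free end.

```bash
python3 -m jog '[[[-0.1,-0.084,0],[-0.3,0,0],1],[[-0.16,-0.084,0.039],[-0.6,0,0],1],[[-0.324,-0.084,0.039],[-0.846,0,0],1],[[-0.324,-0.084,0.039],[-0.846,0,0],1],[[-0.324,-0.084,0.039],[-0.846,0,0],1],[[-0.324,-0.084,0.039],[-0.846,0,0],1],[[-0.324,-0.084,0.039],[-0.846,0,0],1],[[-0.324,-0.084,0.039],[-0.846,0,0],1],[[-0.324,-0.084,0.039],[-0.846,0,0],1]]'
python3 - <<'E'
from go import *
snap('wrist','wrist4')
plan(own(-5,0,49),Rt(-.663))
for q in((-30,0,57),(-30,20,57),(-30,-20,57),(-16,13,82),(16,13,82),(16,-13,82),(-16,-13,82),(16,0,35)):print(q,np.round(proj('wrist4',own(*q)),1))
E
```

```text
time: 8.53
ee_pos: [527.9, 18.8, 256.2]
orientation: [0.566, 0.757, 0.26, 0.194]
ft_force: [0.4, 0.5, 0.4]
gripper_width: 1.001
grip_force: 0.0
shift [-0.0027 -0.0023  0.2204] turn [-0.0003 -0.0009  0.0005] t 8.58 st [-41.  -58.7 257.1]
(-30, 0, 57) [228.9 192.9]
(-30, 20, 57) [228.3 169.7]
(-30, -20, 57) [229.6 215.1]
(-16, 13, 82) [244.1 186.2]
(16, 13, 82) [287.  186.2]
(16, -13, 82) [286.  218.5]
(-16, -13, 82) [244.6 218.6]
(16, 0, 35) [281.6 185.7]
```

View pics/wrist4.png

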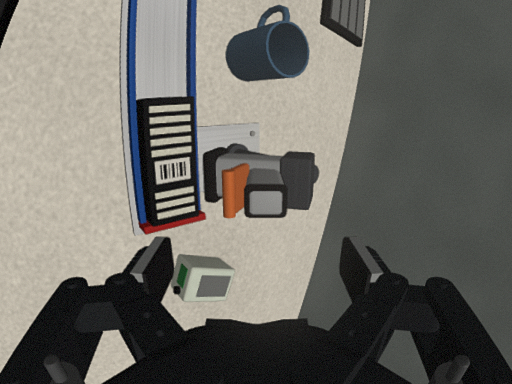

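Wrist view: the grip's end face covers (246–286, 186–217), where I predicted (244–287, 186–218). The orange trigger is at (235,190) and the cartridge sits against the red stop at (170,222). I descend part way and triangulate the grip end from two wrist positions.

```bash
python3 -m jog '[[[-0.003,-0.002,0.05],[0,0,0],1],[[-0.003,-0.002,0.1],[0,0,0],1],[[-0.003,-0.002,0.12],[0,0,0],1],[[-0.003,-0.002,0.12],[0,0,0],1]]'
python3 - <<'E'
from go import *; from m import masks
snap('wrist','wrist5'); rs=[];ro=[]
for f in('wrist4','wrist5'):
    p=[np.array(proj(f,own(*q))) for q in((-16,13,82),(16,13,82),(16,-13,82),(-16,-13,82))]; c=np.mean(p,0)
    g=cv2.cvtColor(cv2.imread(f'pics/{f}.png'),cv2.COLOR_BGR2GRAY); m=(g>95).astype('uint8')
    n,l,s,cc=cv2.connectedComponentsWithStats(m,connectivity=4); i=l[int(c[1]),int(c[0])]; print(f,'pred',c.round(1),'face',cc[i].round(1),s[i]); rs.append(ray(f,*cc[i]))
    o_=masks(f)['orange']; v,u=np.nonzero(o_); print('orange box',u.min(),u.max(),v.min(),v.max(),'pred tip',np.round(proj(f,own(-30,0,57)),1))
p,res=tri(rs); print('end face station',inst(p).round(1),'expected',inst(own(0,0,82)).round(1),res)
plan(own(-5,0,49),Rt(-.663))
E
```

```text
time: 8.92
ee_pos: [564.5, 29.6, 207.7]
orientation: [0.565, 0.758, 0.261, 0.193]
ft_force: [-0.7, 0.2, -0.2]
gripper_width: 1.002
grip_force: 0.0
wrist4 pred [265.4 202.4] face [265.5 202. ] [250 191  32  23 723]
orange box 222 248 164 217 pred tip [228.9 192.9]
wrist5 pred [267.7 237.7] face [268.  237.9] [ 247  224   44   29 1230]
orange box 210 245 181 252 pred tip [219.9 221.5]
end face station [  9.1 -59.2 199.2] expected [  9.6 -60.  198.6] [np.float64(0.026134658249907176), np.float64(0.026134658249956526)]
shift [-0.0012 -0.001   0.0989] turn [-0.0005 -0.0042  0.0005] t 8.97 st [ -4.1 -59.6 208.8]
```

```bash
python3 -m jog '[[[-0.001,-0.001,0.03],[0,0,0],1],[[-0.001,-0.001,0.06],[0,0,0],1],[[-0.001,-0.001,0.085],[0,0,0],1],[[-0.001,-0.001,0.099],[0,0,0],1],[[-0.001,-0.001,0.099],[0,0,0],1],[[-0.001,-0.001,0.099],[0,0,0],0.4],[[-0.001,-0.001,0.099],[0,0,0],0.4],[[-0.001,-0.001,0.099],[0,0,0],0.4],[[-0.001,-0.001,0.099],[0,0,0],0.4]]' 25
python3 -c "
from go import *
plan(own(-5,0,49),Rt(-.663));snap('wrist','wrist6')"
```

```text
time: 9.72
ee_pos: [593.0, 35.3, 171.0]
orientation: [0.566, 0.757, 0.261, 0.196]
ft_force: [-0.3, -0.7, 0.1]
gripper_width: 0.7
grip_force: 0.0
shift [ 0.0037 -0.0005  0.0033] turn [ 0.003   0.0016 -0.0004] t 9.72 st [ 25.1 -61.8 171. ]
```

View pics/wrist6.png

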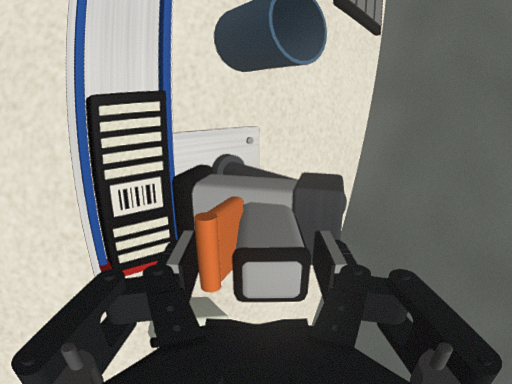

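The pads at (180,255) and (330,255) straddle the trigger (208,250) and the grip (270,280). The cartridge is still at the stop. Squeeze.

```bash
python3 -m jog '[[[0,0,0],[0,0,0],0.2],[[0,0,0],[0,0,0],0.1],[[0,0,0],[0,0,0],0],[[0,0,0],[0,0,0],-0.3],[[0,0,0],[0,0,0],-0.3],[[0,0,0],[0,0,0],-0.3],[[0,0,0],[0,0,0],-0.3],[[0,0,0],[0,0,0],-0.3],[[0,0,0],[0,0,0],-0.3],[[0,0,0],[0,0,0],-0.3],[[0,0,0],[0,0,0],-0.3]]' 25
python3 -c "
from go import *
plan(own(-5,0,49),Rt(-.663));print(robot.get_state()['ft_force']);snap('wrist','wrist7')"
```

```text
time: 10.68
ee_pos: [594.4, 35.8, 172.8]
orientation: [0.565, 0.757, 0.262, 0.197]
ft_force: [-5.5, 0.5, 11.4]
gripper_width: 0.471
grip_force: 28.7
shift [ 0.0035 -0.0051  0.0043] turn [0.007  0.0023 0.0009] t 10.68 st [ 26.6 -61.8 172.8]
[-5.49992325  0.52130385 11.41422054]
```

View pics/wrist7.png

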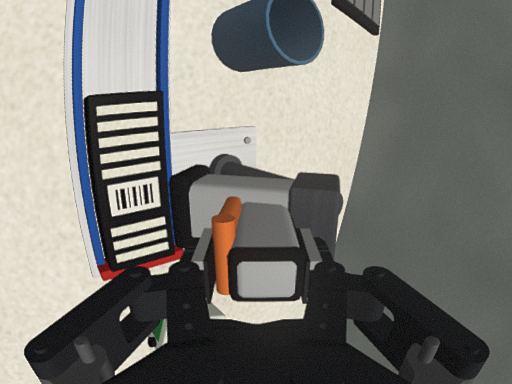

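The trigger lies closed against the grip, with both pads bearing at 28.7 N and an opening of 40 mm. Hold, then let go.

```bash
python3 -m jog '[[[0,0,0],[0,0,0],-0.3],[[0,0,0],[0,0,0],-0.3],[[0,0,0],[0,0,0],-0.3],[[0,0,0],[0,0,0],-0.3],[[0,0,0],[0,0,0],-0.3],[[0,0,0],[0,0,0],-0.3],[[0,0,0],[0,0,0],-0.3],[[0,0,0],[0,0,0],-0.3],[[0,0,0],[0,0,0],-0.3],[[0,0,0],[0,0,0],-0.3],[[0,0,0],[0,0,0],-0.3],[[0,0,0],[0,0,0],-0.3],[[0,0,0],[0,0,0],-0.3],[[0,0,0],[0,0,0],-0.3]]'
python3 -m jog '[[[0,0,0],[0,0,0],0.2],[[0,0,0],[0,0,0],0.6],[[0,0,0],[0,0,0],1],[[0,0,0],[0,0,0],1],[[0,0,0],[0,0,0],1],[[0,0,0],[0,0,0],1],[[0,0,-0.04],[0,0,0],1],[[0,0,-0.1],[0,0,0],1],[[0,0,-0.16],[0,0,0],1],[[0,0,-0.24],[0,0,0],1],[[0,0,-0.24],[0,0,0],1],[[0,0,-0.24],[0,0,0],1],[[0,0,-0.24],[0,0,0],1]]'
python3 - <<'E'
from go import *
for n in('side','wrist'): snap(n,n+'8')
a=cv2.imread('pics/side8.png')[150:280,190:290];b=cv2.imread('pics/wrist8.png')
cv2.imwrite('pics/v8.png',np.hstack([cv2.resize(a,(288,384),interpolation=2),b]))
E
```

```text
time: 11.9
ee_pos: [594.4, 35.8, 172.8]
orientation: [0.565, 0.757, 0.262, 0.197]
ft_force: [-5.2, 1.1, 11.1]
gripper_width: 0.471
grip_force: 28.7
time: 12.98
ee_pos: [524.3, 15.2, 264.1]
orientation: [0.565, 0.758, 0.262, 0.195]
ft_force: [0.2, 0.8, 0.5]
gripper_width: 1.001
grip_force: 0.0
```

View pics/v8.png

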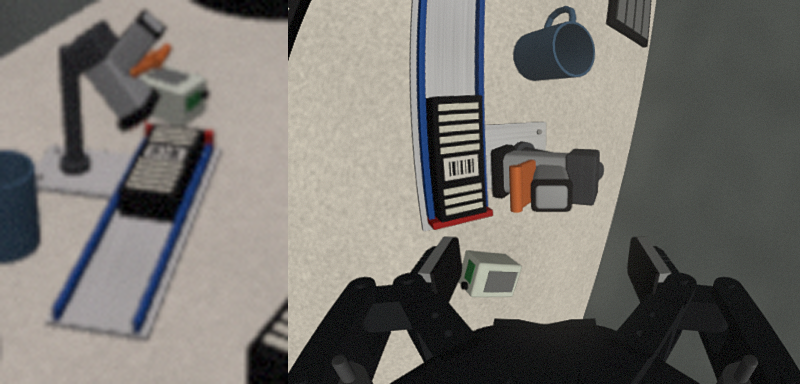

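The trigger (520,187) stands out from the grip again. The cartridge is against the stop (460,220), the bystanders haven't moved and the robot is clear.

```bash
python3 -c "
from plant import robot
print(robot.hand_in())"
```

```text
the job is handed in; nothing more can be done
None
```

I slid the cartridge home against the red stop, squeezed the trigger in for over a second until it sprang back, and handed the job in at about 13 s with the arm clear; no verdict came back.

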